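# Load a circuit module under the sprung clip of a repair jig

## Robot

A 6-joint arm with a two-finger parallel gripper is mounted at the origin on the work surface. World frame = base frame: x ahead of the robot, y to its left, z up, the work surface at z = 0. Lengths are in m, angles in rad, forces in N, time in s.
With the tool pointing down it reaches from about 0.35 to 0.775 m from the base axis. Payload 5.5 kg.
Tool frame: the origin (TCP) lies between the finger pads; the fingertips stand 11 mm ahead of it and the grasp point (between the pads) lies 8 mm behind it (tips_ahead is the distance from the TCP to the fingertips, in m); z points along the fingers, y is the line along which they close (so a half turn about z gives the same grasp; the last joint's range is limited). The gripper opens to 85 mm and grips with 20 to 120 N. Pads are 22 mm wide; open, the fingers measure 114 mm over their backs; the gripper's body (76 mm by 85 mm) begins 54 mm behind the grasp point. The pads swing forward as they close: fully open they stand 13 mm farther back than shut.
Start: joints at [-1.398, 0.313, 0.046, 1.304, 0, 1.431], TCP at [0.177, -0.547, 0.214] pointing down, gripper open.
Joint ranges: [-2.76, 2.76], [-0.86, 1.69], [-1.03, 1.26], [-2.2, 2.34], [-1.47, 1.5], [-3.14, 3.14]. Speed limits (rad/s): [2.57, 2.57, 3.14, 3.14, 3.14, 3.14].

## Interface

Orientations are given as a unit quaternion [w, x, y, z].
In Python, from workcell import * gives the robot as it stands. The module is installed in compiled form; this text tells all that it offers.
- The arm moves only by the tool jog_arm, never from a script. Its argument "moves" is a list of rows, each an object with "fingers": the closure, from 0 (fully open) to 1 (shut); "slide": the shift along the tool's x, y, z in mm, a list of three; "angular": the turn, a rotation vector about the tool's x, y, z in degrees, a list of three. A call has 1 to 10 rows; each row is the pose to reach, as a shift and turn from the pose commanded when the call began, along the tool's axes at that moment; what a row does not reach only later rows make up. A row lasts 1/12 s, in which the tool goes at most 41.7 mm and 7.16 degrees, less where a joint would pass 70% of its speed; a pose out of reach is approached as far as the arm can. A call with a gripper value outside its range is refused whole. The fingers move at their own pace and stop on an object; "squeeze" is the grip in N (left out, the last holds). Time passes only in rows, so rows that repeat a pose let the fingers close. It gives the time, the measured TCP pose, the force, the opening and the grip force at its end, in the units of the state.
- get_state(): the state, without advancing time (a new reading comes with each control period).
- read_camera(name): name is "side" or "top"; returns a dict with "color" (384x512x3 uint8, red, green, blue), "fovy" (degrees; the focal length in pixels is half the picture's height over the tangent of half this angle, whatever the lens; pixels are square), "cx", "cy" (the principal point, pixels), "world_from_camera" (4x4, takes a point from camera to world coordinates). Camera axes: x right, y down, z forward; pixel columns grow to the right and rows downward; lengths in m; the calibration is good to about 2 mm. A picture is of the moment at which its call begins. There is no depth.
- hand_in(): hands the job in; it is judged then, once.
Trained networks look in a picture, given as the dict that the camera call returned (one of the last four; its "shot" number tells which), for a name from the list of things; names that differ only in an ending like _2 or _b are one class to them, and where a whole thing is asked for, a point or a joint stands for the part that bears it (a point fixed in the world has none). Each returns a list of dicts, best first, with "p" (0 to 1); they miss things now and then, are a little off and sometimes report something else, mostly with a low value. They report only what shows in the picture. A call takes as long as a camera call. They do not tell look-alikes from the thing itself.
- look_for(target, picture): "point" ([column, row] in pixels, amid what is visible of it).
- tip_of(target, picture): "point" ([column, row] in pixels: a listed point, or the origin of a listed thing).
The state is a dict: "clock": time; "joint_pos": joint angles; "qvel": joint speeds; "tau": joint torques, N m; "tcp_pos": TCP position; "orientation": TCP orientation; "wrist_force": force on the tool from outside, world axes, zero at the start; "ft_torque": the same for the moment, N m; "finger_gap": finger opening in m; "grip_force": force on a finger pad.
Only numpy, scipy, OpenCV 4.12 (cv2) and the standard library are available. Lean on these libraries where they do the work, as an engineer would, in place of code of your own. Each camera call takes 0.05 s, during which the arm holds its last target. There are 200 camera calls.

## Task

Press the long bar of the jig's sprung clip down with one fingertip so that its jaw rises and, keeping it held down, push the flat circuit module with the other fingertip along its channel beneath the jaw until it rests against the end stop. Then take the fingers away so that the clip closes on the module and holds it there. Only press and push: do not lift or tip the module, and leave the screwdriver, the jar and the little wooden drawer where they are.

Things in the scene. Friction and masses are not known exactly. Their poses are not given: they have to be found in the camera images.
- jig: Dark steel jig fixed to the bench, any place and yaw. Frame: origin at bench height under where the module's centre ends; +x along the channel to the end stop (push direction), +y from the channel to the clip's bar, z up. Foot plate x -136 to +42, y -32 to +100, 8 mm high. Channel bed flat, 14 mm above the bench, x -136 (open end) to +28, y -24 to +24; side strips to |y| 32, tops at 21 mm.
- end_stop (a point): Middle of the end stop's face at the height of the channel's bed (jig x +28, y 0, z 14 mm); the stop is 26 mm high. The module's front edge must come to rest against it.
- clip (a joint): Angle of the sprung steel clip, rad: 0 shut (start), 0.4 fully pressed on a hard stop; grows as the bar goes down. 0.18 with the jaw resting on the module, which it clears above 0.2; 0.25 or more is held down. Springs back; 5 N at mid-bar starts it, 7 N presses fully. Pivot along jig x at y +40, z 31 mm, between 40 mm high brackets, 14 mm wide in y, at x -132 and +34.
- bar_mid (a point): Middle of the top face of the clip's pressing bar, a flat strip 100 mm long (jig x -122 to -22), 45 mm wide (jig y +50 to +95). Shut, it slopes up outwards by 0.4 rad (middle 32 mm above the bench); fully pressed it is level, top 18.5 mm above the bench (4.5 mm above the bed). It is parallel to the push: a fingertip can slide along it while holding it down.
- jaw (a point): Underside of the jaw's lip, its middle. The jaw is an arm 22 mm wide (jig x +4 to +26) from the pivot over the channel to its lip at jig y 0 to +6. Shut, the lip stands 4 mm above the bed and blocks the module; fully pressed about 17 mm above it.
- module: Flat module, aluminium plate with a green circuit board on top: 56 mm long (x), 44 wide (y), 10 thick, about 70 g, loose. Origin at the centre of its underside, x towards the end stop. Starts on the channel's bed, 2 mm to spare each side, aligned with the jig, 26 to 48 mm short of the end stop and just short of the jaw. Push its rear edge (x -28 mm); there is free bed behind it.
- screwdriver: Bystander: screwdriver 160 mm long lying on the bench beside the jig, on its -y side. Leave alone.
- jar: Bystander: small closed glass jar, 48 mm across, 50 mm high, standing beyond the end stop. Leave alone.
- drawer: Bystander: little open wooden drawer 80 x 70 x 42 mm, standing beyond the end stop. Leave alone.
Mind the look-alikes: they are no part of the job. There is more than one size of the jig; the one meant has the size given above. There is more than one size of the module; the one meant has the size given above.

How it is judged:
By the outcome, as a careful person would: the job done as asked, in the order asked, and still so for the second after the job is handed in, with the robot touching nothing.
It also fails if it takes over 48 s, if anything falls off the work surface, if the arm or the gripper's body presses on something with over 40 N, if the wrist force passes 120 N, or if a joint passes its speed limit or range.

## Working session

There is one attempt and no reset: what is moved stays moved. The work goes in short steps, Python scripts to look and compute and a tool call to move; the robot and the scene stay as the last step left them, time stands still between calls to the robot, and variables do not carry over. Pictures are saved under pics/ and viewed, at most 10 in all, crops included, and the job is handed in when it is done.

Besides the shell and the picture viewer there is one more tool, called after "Call:" as name(argument=value, ...), one argument or row to a line, values as JSON. jog_arm: Moves the arm, as the interface text tells. Its arguments: {"type":"object","properties":{"moves":{"type":"array","items":{"type":"object","properties":{"fingers":{"type":"number"},"slide":{"type":"array","items":{"type":"number"}},"angular":{"type":"array","items":{"type":"number"}}}}},"squeeze":{"type":"number"}},"required":["moves"]}

```bash
mkdir -p pics; ls
python3 - <<'E'
from workcell import *
import cv2,numpy as np
s=get_state();print(s['clock'],s['tcp_pos'],s['orientation'],s['finger_gap'])
ims=[]
for n in('top','side'):
    c=read_camera(n);cv2.imwrite(f'pics/{n}1.png',cv2.cvtColor(c['color'],cv2.COLOR_RGB2BGR))
    print(n,c['fovy'],c['cx'],c['cy'],np.round(c['world_from_camera'],4).tolist())
    for t in('jig','end_stop','bar_mid','jaw','module','clip'):
        print(t,[(np.round(d['point']).tolist(),round(d['p'],2)) for d in tip_of(t,c)][:4] if t!='clip' else '')
E
```

```text
pics
0.0 [ 0.1768203  -0.54655766  0.21309569] [-9.22684164e-04  9.87793967e-01  1.55763365e-01 -3.85141140e-05] 0.08538923101173836
top 52.347844074104344 251.12249951190685 189.0186338463389 [[0.0112, -0.9881, 0.1535, 0.4432], [-0.9997, -0.0075, 0.0246, -0.0223], [-0.0231, -0.1537, -0.9878, 0.8026], [0.0, 0.0, 0.0, 1.0]]
jig [([176.0, 261.0], 0.89), ([305.0, 172.0], 0.82)]
end_stop [([355.0, 136.0], 0.73), ([184.0, 238.0], 0.66), ([309.0, 156.0], 0.62)]
bar_mid [([258.0, 182.0], 0.88), ([98.0, 282.0], 0.83)]
jaw [([177.0, 247.0], 0.94), ([307.0, 164.0], 0.73), ([297.0, 188.0], 0.63)]
module [([296.0, 189.0], 0.95), ([266.0, 290.0], 0.74)]
clip 
side 52.399995834286976 252.00872322811952 192.2700546374354 [[-0.9719, -0.1683, 0.1646, 0.4263], [-0.2353, 0.6718, -0.7024, 0.558], [0.0077, -0.7214, -0.6925, 0.5789], [0.0, 0.0, 0.0, 1.0]]
jig [([308.0, 273.0], 0.78), ([243.0, 163.0], 0.69), ([225.0, 136.0], 0.24)]
end_stop [([288.0, 251.0], 0.8), ([234.0, 155.0], 0.65), ([294.0, 156.0], 0.63)]
bar_mid [([321.0, 342.0], 0.98), ([244.0, 187.0], 0.82), ([237.0, 158.0], 0.56)]
jaw [([294.0, 258.0], 0.87), ([235.0, 156.0], 0.77)]
module [([345.0, 205.0], 0.61), ([258.0, 168.0], 0.56)]
clip
```

View pics/top1.png

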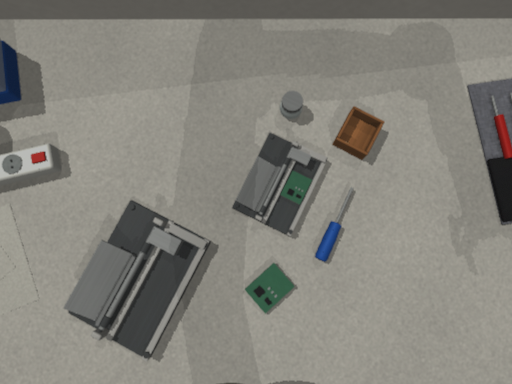

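View pics/side1.png

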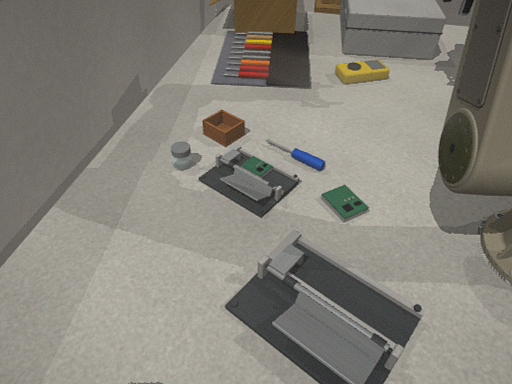

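The small jig, holding the module, is at top (280,185) and side (250,180). The big look-alike jig is at top (140,280), and a loose look-alike module lies at top (270,289). I'll enlarge the small jig to pick out its features.

Run:
```python
import cv2,numpy as np
a=cv2.imread('pics/top1.png')[125:245,225:335];b=cv2.imread('pics/side1.png')[140:220,190:310]
a=cv2.resize(a,None,fx=5,fy=5,interpolation=cv2.INTER_CUBIC);b=cv2.resize(b,None,fx=6,fy=6,interpolation=cv2.INTER_CUBIC)
cv2.imwrite('pics/ca.png',cv2.convertScaleAbs(a,alpha=1.6));cv2.imwrite('pics/cb.png',cv2.convertScaleAbs(b,alpha=1.4))
```

```text
(no output)
```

View pics/ca.png

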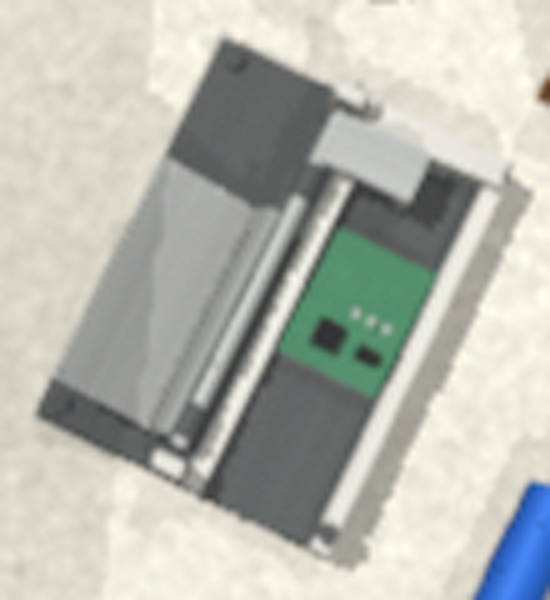

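View pics/cb.png

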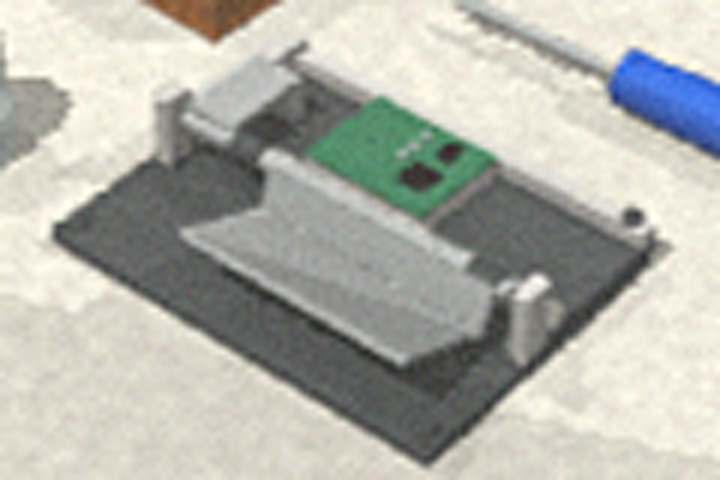

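Top crop, with pixels being crop/5 + (225,125):
- Foot corners at (225,38) and (40,413).
- Bar outer corners at (170,157) and (55,382).
- Board corners at (345,232), (437,270), (281,352) and (375,398).

The side crop shows the same features. I'll fit the jig pose and the module's position to them.

```bash
cat > h.py <<'E'
from workcell import *
import cv2,numpy as np
def proj(c,P):
    T=np.linalg.inv(c['world_from_camera']);p=(T[:3,:3]@np.asarray(P).T).T+T[:3,3]
    f=192/np.tan(np.radians(c['fovy'])/2)
    return p[:,:2]/p[:,2:]*f+[c['cx'],c['cy']]
def jw(q,P):
    P=np.asarray(P,float)/1000;c,s=np.cos(q[2]),np.sin(q[2])
    return np.c_[q[0]+c*P[:,0]-s*P[:,1],q[1]+s*P[:,0]+c*P[:,1],P[:,2]]
E
python3 - <<'E'
from h import *
from scipy.optimize import least_squares
ct,cs=read_camera('top'),read_camera('side')
F=[(42,100,8),(-136,100,8),(-22,95.5,40.9),(-122,95.5,40.9)]
def M(s):return [(28+s,22,24),(28+s,-22,24),(-28+s,22,24),(-28+s,-22,24)]
ut=np.array([(225,38),(40,413),(170,157),(55,382),(345,232),(437,270),(281,352),(375,398)])/5+[224.6,124.6]
us=np.array([(55,230),(428,460),(182,235),(405,362),(308,157),(378,97),(425,217),(497,160)])/6+[189.6,139.6]
def r(q):
    W=jw(q,F+M(q[3]))
    return np.r_[proj(ct,W)-ut,proj(cs,W)-us]
for sel in(slice(0,8),slice(8,16),slice(0,16)):
    o=least_squares(lambda q:r(q)[sel].ravel(),[.47,-.07,-.4,-35],x_scale=[.01,.01,.1,10],loss='soft_l1')
    print(np.round(o.x,4),round(o.cost,2));
print(np.round(r(o.x),1).tolist())
E
```

```text
[  0.6073  -0.1127  -0.4451 -42.7826] 2.1
[  0.6058  -0.108   -0.4576 -41.8152] 1.11
[  0.6067  -0.1113  -0.4529 -42.1443] 8.42
[[-0.1, -0.1], [-1.5, 0.3], [-0.9, -0.1], [-0.5, -0.6], [-1.6, -0.8], [-0.3, 1.0], [-0.9, -0.3], [0.1, 0.1], [-0.5, -1.0], [0.6, -1.2], [0.3, -1.7], [0.7, -1.0], [-0.3, -1.3], [0.6, -0.8], [-0.1, -0.6], [0.3, -1.1]]
```

The fit is good: jig at (0.607, -0.111), yaw -0.453, with the module 42 mm short of the stop. That is inside the 26–48 range, so this is the right jig. Joint 6's range forces tool x to point along jig -x, so tool y is jig +y. Approaching now.

Call:
jog_arm(
  moves=[
    {"slide":[505,-370,40],"angular":[0,0,-136],"fingers":0.3},
    {"slide":[505,-370,40],"angular":[0,0,-136],"fingers":0.3},
    {"slide":[505,-370,40],"angular":[0,0,-136],"fingers":0.3},
    {"slide":[505,-370,40],"angular":[0,0,-136],"fingers":0.3},
    {"slide":[505,-370,40],"angular":[0,0,-136],"fingers":0.3},
    {"slide":[505,-370,40],"angular":[0,0,-136],"fingers":0.3},
    {"slide":[505,-370,40],"angular":[0,0,-136],"fingers":0.3},
    {"slide":[505,-370,40],"angular":[0,0,-136],"fingers":0.3},
    {"slide":[505,-370,40],"angular":[0,0,-136],"fingers":0.3},
    {"slide":[505,-370,40],"angular":[0,0,-136],"fingers":0.3},
  ],
)

```text
clock: 1.53
tcp_pos: [0.4214, -0.2084, 0.1877]
orientation: [0.001, 0.708, 0.706, 0.0]
wrist_force: [0.3, -0.4, -0.6]
finger_gap: 0.0599
grip_force: 0.0
```

```bash
cat >> h.py <<'E'
from scipy.spatial.transform import Rotation as R
Q=np.array([.6067,-.1113,-.4529])
def rep(tx,ty,tz,roll=0,Q=Q):
    "tool pose in the jig frame and the slide/turn to reach jig x,y (mm), z (mm)"
    s=get_state();o=s['orientation'];Rt=R.from_quat([o[1],o[2],o[3],o[0]])
    p=np.array(s['tcp_pos']);c,n=np.cos(Q[2]),np.sin(Q[2]);J=np.array([[c,-n,0],[n,c,0],[0,0,1]])
    print('t',round(s['clock'],2),'jig pos',np.round(J.T@(p-[Q[0],Q[1],0])*1000,1),'gap',round(s['finger_gap'],4),
     'F jig',np.round(J.T@s['wrist_force'],1),'q6',round(s['joint_pos'][5],2))
    G=R.from_matrix(J@np.diag([-1,1,-1]))*R.from_euler('x',roll,degrees=True)
    d=J@np.array([tx,ty,tz])/1000+[Q[0],Q[1],0]-p
    print('slide',np.round(Rt.inv().apply(d)*1000,1),'turn',np.round(np.degrees((Rt.inv()*G).as_rotvec()),1))
E
python3 -c "
from h import *
rep(-88,37,110)"
```

```text
t 1.53 jig pos [-124.2 -168.4  187.7] gap 0.0599 F jig [ 0.5 -0.2 -0.6] q6 0.94
slide [169.2 122.   77.7] turn [  0.    0.1 -64.2]
```

Call:
jog_arm(
  moves=[
    {"slide":[169,122,78],"angular":[0,0,-64.2],"fingers":0.3},
    {"slide":[169,122,78],"angular":[0,0,-64.2],"fingers":0.3},
    {"slide":[169,122,78],"angular":[0,0,-64.2],"fingers":0.3},
    {"slide":[169,122,78],"angular":[0,0,-64.2],"fingers":0.3},
    {"slide":[169,122,78],"angular":[0,0,-64.2],"fingers":0.3},
    {"slide":[169,122,78],"angular":[0,0,-64.2],"fingers":0.3},
    {"slide":[169,122,78],"angular":[0,0,-64.2],"fingers":0.3},
    {"slide":[169,122,78],"angular":[0,0,-64.2],"fingers":0.3},
    {"slide":[169,122,78],"angular":[0,0,-64.2],"fingers":0.3},
    {"slide":[169,122,78],"angular":[0,0,-64.2],"fingers":0.3},
  ],
)

```text
clock: 2.37
tcp_pos: [0.5439, -0.0417, 0.1093]
orientation: [-0.0, 0.225, 0.974, -0.0]
wrist_force: [0.4, -0.7, 0.3]
finger_gap: 0.0598
grip_force: 0.0
```

```bash
python3 -c "
from h import *
rep(-88,37,60,-2)
c=read_camera('side');cv2.imwrite('pics/s2.png',cv2.cvtColor(cv2.resize(c['color'][60:240,150:350],None,fx=3.3,fy=3.3,interpolation=2),cv2.COLOR_RGB2BGR))"
```

```text
t 2.37 jig pos [-86.9  35.1 109.3] gap 0.0598 F jig [ 0.7 -0.5  0.3] q6 0.23
slide [ 1.1  1.9 49.3] turn [-2.  -0.  -0.1]
```

View pics/s2.png

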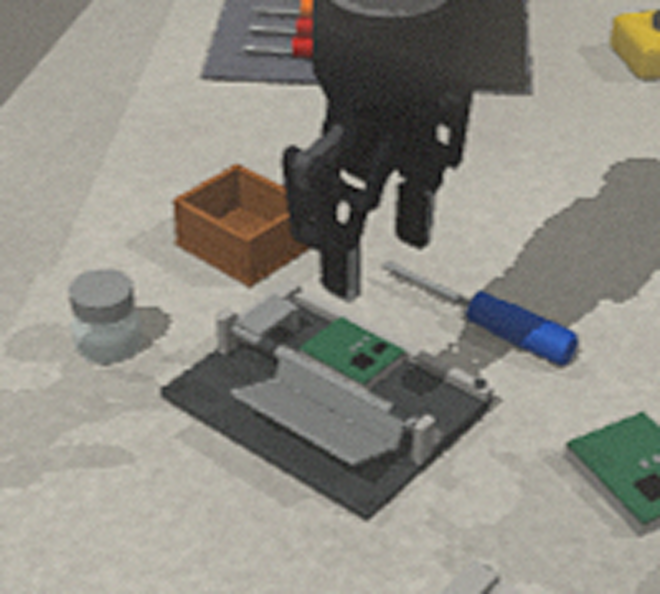

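The image shows the two fingers straddling the bar and the channel, with the near tip at crop (340,298), which is px (253,150). I'll descend to just above the bar and check the tip projection.

Call:
jog_arm(
  moves=[
    {"slide":[1,2,35],"angular":[-2,0,0],"fingers":0.3},
    {"slide":[1,2,49],"angular":[-2,0,0],"fingers":0.3},
    {"slide":[1,2,49],"angular":[-2,0,0],"fingers":0.3},
    {"slide":[1,2,49],"angular":[-2,0,0],"fingers":0.3},
  ],
)

```text
clock: 2.75
tcp_pos: [0.543, -0.0399, 0.06]
orientation: [0.003, 0.228, 0.973, 0.017]
wrist_force: [0.6, -0.2, 0.5]
finger_gap: 0.0599
grip_force: 0.0
```

```bash
python3 -c "
from h import *
rep(-88,37,34,-2)
c=read_camera('side');print(proj(c,jw(Q,[(-87,72,98),(-88+11,78,48),(-88-11,78,48),(-77,5,48)])))
c2=read_camera('top')
A=cv2.resize(c['color'][110:220,190:310],None,fx=3.3,fy=3.3,interpolation=2);B=cv2.resize(c2['color'][120:230,225:335],None,fx=3.3,fy=3.3,interpolation=2)
cv2.imwrite('pics/s3.png',cv2.cvtColor(np.hstack([A,B]),cv2.COLOR_RGB2BGR))"
```

```text
t 2.75 jig pos [-88.5  36.3  60. ] gap 0.0599 F jig [0.6 0.1 0.5] q6 0.22
slide [-0.5 -0.2 26.1] turn [-0.  -0.1 -0.5]
[[251.81758803 163.16466912]
 [245.93226407 181.70209217]
 [254.35315531 186.47495622]
 [268.09777305 164.01033906]]
```

View pics/s3.png

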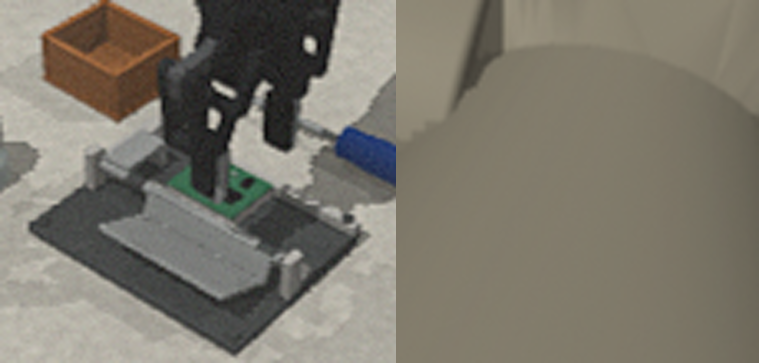

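```bash
python3 -c "
from h import *
s=get_state();print({k:np.round(v,3).tolist() for k,v in s.items()})
c=read_camera('side')
x0,y0,k=190,110,6
I=cv2.cvtColor(cv2.resize(c['color'][y0:y0+100,x0:x0+130],None,fx=k,fy=k,interpolation=2),cv2.COLOR_RGB2BGR)
def L(P,col):
    p=((proj(c,jw(Q,P))-[x0,y0]+.5)*k).astype(np.int32);cv2.polylines(I,[p],False,col,1)
L([(42,100,8),(-136,100,8),(-136,-32,8),(42,-32,8),(42,100,8)],(0,0,255))
L([(-22,95.5,41),(-122,95.5,41),(-122,54,23.4),(-22,54,23.4),(-22,95.5,41)],(0,255,255))
for y in(36.3-37,36.3+37):
  for z,col in((48,(255,0,0)),(80,(255,0,255))):
    L([(-99,y-7,z),(-77,y-7,z),(-77,y+7,z),(-99,y+7,z),(-99,y-7,z)],col)
L([(-88,36.3,60),(-88,36.3,160)],(0,255,0))
cv2.imwrite('pics/s4.png',I)"
```

```text
{'clock': 2.85, 'joint_pos': [-0.241, 0.342, -0.304, 0.915, 0.034, 0.219], 'qvel': [0.002, -0.009, 0.009, -0.003, 0.003, -0.007], 'tau': [-0.049, -45.337, 25.634, -0.009, 0.109, 0.017], 'tcp_pos': [0.545, -0.04, 0.062], 'orientation': [0.005, 0.228, 0.974, 0.017], 'wrist_force': [-0.067, -0.117, 0.145], 'ft_torque': [0.034, 0.028, 0.045], 'grip_force': 0.0, 'finger_gap': 0.06}
```

View pics/s4.png

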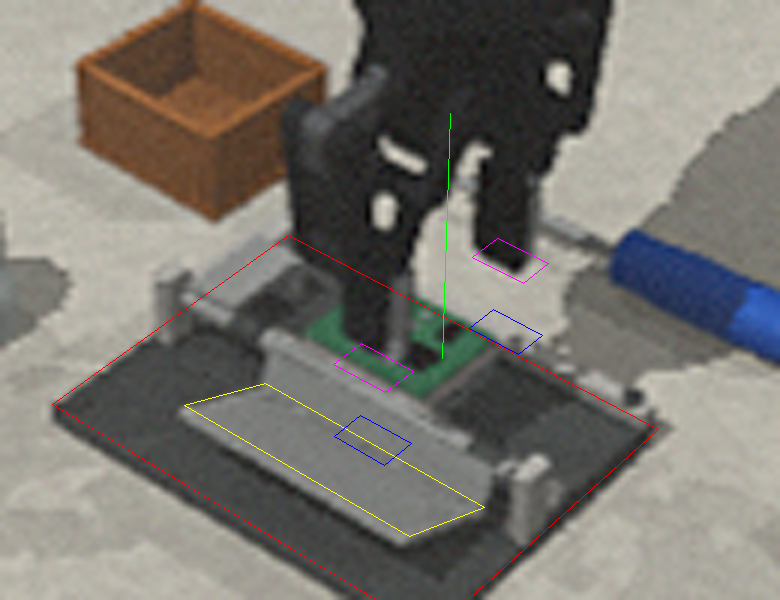

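The overlay shows the jig wireframe matching well. The fingertips look higher than nominal: near tip at crop (375,350), between the predicted boxes. I'll settle it by touch, descending in small steps while watching the force.

Call:
jog_arm(
  moves=[
    {"slide":[0,0,6],"fingers":0.3},
    {"slide":[0,0,12],"fingers":0.3},
    {"slide":[0,0,16],"fingers":0.3},
    {"slide":[0,0,16],"fingers":0.3},
  ],
)

```text
schema error: expected keys fingers, slide, angular
```

Call:
jog_arm(
  moves=[
    {"slide":[0,0,3],"fingers":0.3},
    {"slide":[0,0,6],"fingers":0.3},
    {"slide":[0,0,6],"fingers":0.3},
  ],
)

```text
schema error: expected keys fingers, slide, angular
```

Call:
jog_arm(
  moves=[
    {"slide":[0,0,6],"angular":[0,0,0],"fingers":0.3},
    {"slide":[0,0,12],"angular":[0,0,0],"fingers":0.3},
    {"slide":[0,0,16],"angular":[0,0,0],"fingers":0.3},
    {"slide":[0,0,16],"angular":[0,0,0],"fingers":0.3},
  ],
)

```text
clock: 3.23
tcp_pos: [0.5433, -0.0391, 0.0434]
orientation: [0.003, 0.227, 0.974, 0.017]
wrist_force: [-1.0, 0.3, -0.1]
finger_gap: 0.0598
grip_force: 0.0
```

```bash
python3 -c "
from h import *
rep(-88,37,34,-2)
c=read_camera('side')
I=cv2.cvtColor(cv2.resize(c['color'][110:210,190:320],None,fx=6,fy=6,interpolation=2),cv2.COLOR_RGB2BGR)
cv2.imwrite('pics/s5.png',cv2.convertScaleAbs(I,alpha=1.8))"
```

```text
t 3.23 jig pos [-88.6  37.2  43.4] gap 0.0598 F jig [-1.  -0.2 -0.1] q6 0.22
slide [-0.7 -0.5  9.4] turn [-0.  -0.1 -0.3]
```

View pics/s5.png

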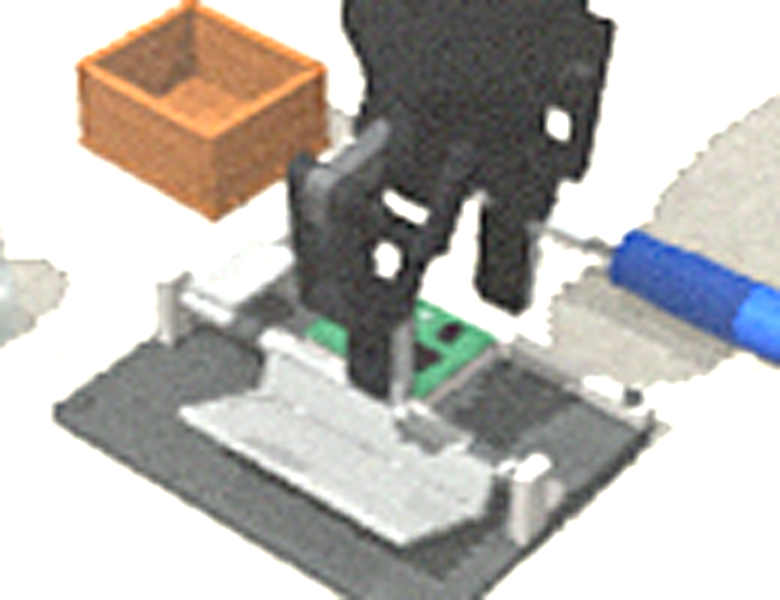

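The shadow on the bar at (425,428), offset from the tip at (380,398), shows the tip still about 2 cm above the bar middle. So the position is right and the tips are just higher than nominal. I'll keep lowering.

Call:
jog_arm(
  moves=[
    {"slide":[0,0,5],"angular":[0,0,0],"fingers":0.3},
    {"slide":[0,0,10],"angular":[0,0,0],"fingers":0.3},
    {"slide":[0,0,10],"angular":[0,0,0],"fingers":0.3},
  ],
)

```text
clock: 3.53
tcp_pos: [0.5435, -0.0389, 0.0333]
orientation: [0.003, 0.227, 0.974, 0.017]
wrist_force: [-0.2, 0.0, -0.3]
finger_gap: 0.0598
grip_force: 0.0
```

Call:
jog_arm(
  moves=[
    {"slide":[0,0,3],"angular":[0,0,0],"fingers":0.3},
    {"slide":[0,0,6],"angular":[0,0,0],"fingers":0.3},
    {"slide":[0,0,6],"angular":[0,0,0],"fingers":0.3},
  ],
)

```text
clock: 3.78
tcp_pos: [0.5439, -0.0388, 0.0278]
orientation: [0.004, 0.227, 0.974, 0.017]
wrist_force: [-0.1, 0.4, 0.5]
finger_gap: 0.0595
grip_force: 0.0
```

Call:
jog_arm(
  moves=[
    {"slide":[0,0,3],"angular":[0,0,0],"fingers":0.3},
    {"slide":[0,0,5],"angular":[0,0,0],"fingers":0.3},
    {"slide":[0,0,5],"angular":[0,0,0],"fingers":0.3},
  ],
)

```text
clock: 4.03
tcp_pos: [0.5441, -0.0386, 0.023]
orientation: [0.004, 0.227, 0.974, 0.017]
wrist_force: [-0.4, -0.2, -0.9]
finger_gap: 0.06
grip_force: 0.0
```

```bash
python3 -c "
from h import *
rep(-88,37,20,-2)
c=read_camera('side')
I=cv2.cvtColor(cv2.resize(c['color'][110:210,190:320],None,fx=6,fy=6,interpolation=2),cv2.COLOR_RGB2BGR)
cv2.imwrite('pics/s6.png',cv2.convertScaleAbs(I,alpha=1.8))"
```

```text
t 4.03 jig pos [-88.1  37.9  23. ] gap 0.06 F jig [-0.3 -0.3 -0.9] q6 0.22
slide [-0.1 -1.   3. ] turn [-0.  -0.  -0.3]
```

View pics/s6.png

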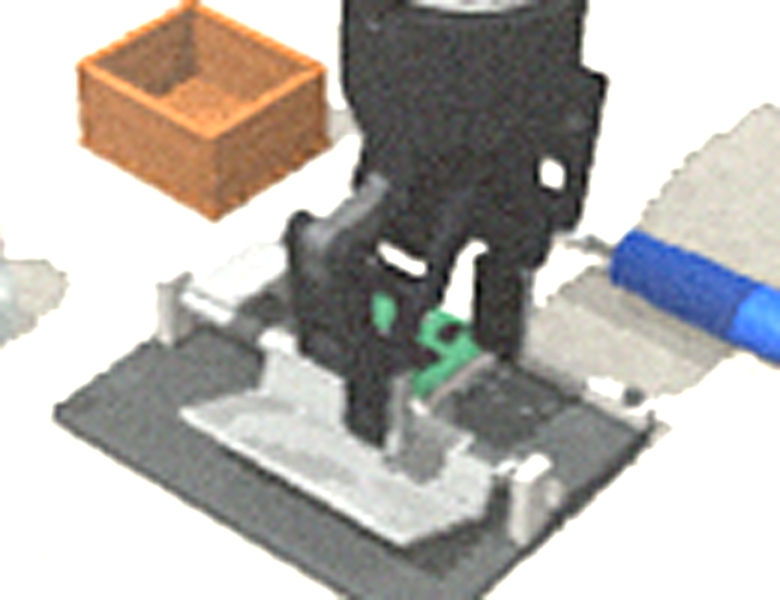

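The near tip (385,448) is about to touch the middle of the bar. The far tip (505,355) is over the channel, about 1 cm behind the module's rear edge. I'll press now.

Call:
jog_arm(
  moves=[
    {"slide":[0,0,2],"angular":[0,0,0],"fingers":0.3},
    {"slide":[0,0,4],"angular":[0,0,0],"fingers":0.3},
    {"slide":[0,0,4],"angular":[0,0,0],"fingers":0.3},
  ],
)

```text
clock: 4.33
tcp_pos: [0.5442, -0.0385, 0.0191]
orientation: [0.004, 0.227, 0.974, 0.017]
wrist_force: [-0.3, 0.4, -0.0]
finger_gap: 0.0599
grip_force: 0.0
```

Call:
jog_arm(
  moves=[
    {"slide":[0,0,2],"angular":[0,0,0],"fingers":0.3},
    {"slide":[0,0,4],"angular":[0,0,0],"fingers":0.3},
    {"slide":[0,0,4],"angular":[0,0,0],"fingers":0.3},
  ],
)

```text
clock: 4.58
tcp_pos: [0.5442, -0.0384, 0.015]
orientation: [0.004, 0.227, 0.974, 0.017]
wrist_force: [0.6, 0.2, -0.4]
finger_gap: 0.0597
grip_force: 0.0
```

Call:
jog_arm(
  moves=[
    {"slide":[0,0,2],"angular":[0,0,0],"fingers":0.3},
    {"slide":[0,0,4],"angular":[0,0,0],"fingers":0.3},
    {"slide":[0,0,4],"angular":[0,0,0],"fingers":0.3},
  ],
)

```text
clock: 4.83
tcp_pos: [0.5443, -0.0382, 0.011]
orientation: [0.004, 0.227, 0.974, 0.017]
wrist_force: [0.9, -0.4, 0.2]
finger_gap: 0.0595
grip_force: 0.0
```

Call:
jog_arm(
  moves=[
    {"slide":[0,0,2],"angular":[0,0,0],"fingers":0.3},
    {"slide":[0,0,3],"angular":[0,0,0],"fingers":0.3},
    {"slide":[0,0,3],"angular":[0,0,0],"fingers":0.3},
  ],
)

```text
clock: 5.08
tcp_pos: [0.5445, -0.0382, 0.0082]
orientation: [0.004, 0.227, 0.974, 0.017]
wrist_force: [-0.6, -0.4, 0.3]
finger_gap: 0.0599
grip_force: 0.0
```

Call:
jog_arm(
  moves=[
    {"slide":[0,0,1],"angular":[0,0,0],"fingers":0.3},
    {"slide":[0,0,3],"angular":[0,0,0],"fingers":0.3},
    {"slide":[0,0,3],"angular":[0,0,0],"fingers":0.3},
  ],
)

```text
clock: 5.33
tcp_pos: [0.5447, -0.0382, 0.0054]
orientation: [0.004, 0.227, 0.974, 0.017]
wrist_force: [-0.9, 0.1, 2.6]
finger_gap: 0.0598
grip_force: 1.4
```

```bash
python3 -c "
from h import *
rep(-88,37,0,-2)
c=read_camera('side')
cv2.imwrite('pics/s7.png',cv2.cvtColor(c['color'],cv2.COLOR_RGB2BGR))
for t in('jaw','bar_mid','module'):print(t,[(np.round(d['point'],1).tolist(),round(d['p'],2)) for d in tip_of(t,c)][:3])
for z in(18,31):print(proj(c,jw(Q,[(15,3,z)])))
a=cv2.imread('pics/s6.png');
I=cv2.convertScaleAbs(cv2.cvtColor(cv2.resize(c['color'][110:210,190:320],None,fx=6,fy=6,interpolation=2),cv2.COLOR_RGB2BGR),alpha=1.8)
d=cv2.absdiff(a,I).max(2)
print('bar outer-edge change',d[380:560,180:330].mean(),'jaw',d[220:320,180:290].mean(),'bg',d[450:600,60:160].mean())
"
```

```text
t 5.33 jig pos [-87.7  38.6   5.4] gap 0.0598 F jig [-0.8 -0.3  2.6] q6 0.22
slide [ 0.3 -1.8  5.3] turn [-0.   0.  -0.3]
jaw [([236.6, 156.1], 0.94), ([293.9, 256.8], 0.82)]
bar_mid [([322.9, 340.2], 0.84), ([244.6, 185.2], 0.58)]
module [([346.8, 201.4], 0.58), ([256.4, 170.7], 0.54)]
[[236.42471446 157.1239092 ]]
[[236.31002668 152.62836421]]
bar outer-edge change 24.356407407407406 jaw 10.229909090909091 bg 0.655
```

Contact, with the bar just starting to take load. I'll press further and watch whether the jaw rises.

Call:
jog_arm(
  moves=[
    {"slide":[0,-1,2],"angular":[0,0,0],"fingers":0.3},
    {"slide":[0,-2,4],"angular":[0,0,0],"fingers":0.3},
    {"slide":[0,-2,6],"angular":[0,0,0],"fingers":0.3},
    {"slide":[0,-2,6],"angular":[0,0,0],"fingers":0.3},
  ],
)

```text
clock: 5.87
tcp_pos: [0.5442, -0.04, -0.0008]
orientation: [0.004, 0.227, 0.974, 0.017]
wrist_force: [0.2, 0.2, 4.6]
finger_gap: 0.0599
grip_force: 2.3
```

```bash
cat > st.py <<'E'
from h import *
rep(-88,37,-5,-2)
c=read_camera('side')
for t in('jaw','bar_mid','module'):print(t,[(np.round(d['point'],1).tolist(),round(d['p'],2)) for d in tip_of(t,c) if d['point'][1]<200][:3])
s=cv2.imread('pics/side1.png')[...,::-1];f=lambda I,b:cv2.cvtColor(I[b[1]:b[3],b[0]:b[2]],cv2.COLOR_RGB2GRAY).astype(np.float32)
# bar free end near bracket / outer edge: phase shift vs. the first picture
for n,b in(('jaw',(216,146,240,164)),('bar',(216,174,246,194)),('foot',(196,172,216,196))):
    m=cv2.matchTemplate(f(c['color'],(b[0]-6,b[1]-10,b[2]+6,b[3]+10)),f(s,b),cv2.TM_CCOEFF_NORMED);i=cv2.minMaxLoc(m);print(n,'shift',np.subtract(i[3],(6,10)),round(i[1],2))
E
python3 st.py
```

```text
t 5.87 jig pos [-87.4  36.8  -0.8] gap 0.0599 F jig [0.  0.3 4.6] q6 0.22
slide [0.6 0.1 4.3] turn [-0.   0.1 -0.3]
jaw [([236.6, 152.3], 0.57)]
bar_mid [([251.2, 190.9], 0.79)]
module [([242.1, 166.2], 0.62), ([254.9, 171.1], 0.59)]
jaw shift [0 0] 0.92
bar shift [1 5] 0.64
foot shift [0 0] 0.99
```

The bar is going down and the jaw rising. I'll continue to the hard stop.

Call:
jog_arm(
  moves=[
    {"slide":[0,0,2],"angular":[0,0,0],"fingers":0.3},
    {"slide":[0,0,4],"angular":[0,0,0],"fingers":0.3},
    {"slide":[0,0,5],"angular":[0,0,0],"fingers":0.3},
    {"slide":[0,0,5],"angular":[0,0,0],"fingers":0.3},
  ],
)

```text
clock: 6.4
tcp_pos: [0.5437, -0.0411, -0.005]
orientation: [0.004, 0.228, 0.974, 0.015]
wrist_force: [-3.4, -4.8, 10.0]
finger_gap: 0.06
grip_force: 5.0
```

Call:
jog_arm(
  moves=[
    {"slide":[0,0,1],"angular":[0,0,0],"fingers":0.3},
    {"slide":[0,0,2],"angular":[0,0,0],"fingers":0.3},
    {"slide":[0,0,2],"angular":[0,0,0],"fingers":0.3},
  ],
)

```text
clock: 6.65
tcp_pos: [0.5439, -0.0411, -0.0056]
orientation: [0.005, 0.228, 0.974, 0.016]
wrist_force: [-7.9, -5.5, 21.2]
finger_gap: 0.0599
grip_force: 10.4
```

```bash
python3 st.py
```

```text
t 6.65 jig pos [-87.2  35.6  -5.6] gap 0.0599 F jig [-4.7 -8.4 21.2] q6 0.22
slide [ 0.8  1.4 -0.5] turn [-0.2  0.1 -0.4]
jaw [([234.2, 154.1], 0.9)]
bar_mid [([247.2, 188.4], 0.8)]
module [([255.8, 171.7], 0.46)]
jaw shift [0 0] 0.89
bar shift [1 7] 0.56
foot shift [0 0] 0.99
```

The hard stop is reached at 21 N. I'll ease off 0.5 mm and push along the channel, which is tool -x.

Call:
jog_arm(
  moves=[
    {"slide":[-3,0,-0.5],"angular":[0,0,0],"fingers":0.3},
    {"slide":[-6,0,-0.5],"angular":[0,0,0],"fingers":0.3},
    {"slide":[-9,0,-0.5],"angular":[0,0,0],"fingers":0.3},
    {"slide":[-12,0,-0.5],"angular":[0,0,0],"fingers":0.3},
    {"slide":[-15,0,-0.5],"angular":[0,0,0],"fingers":0.3},
    {"slide":[-18,0,-0.5],"angular":[0,0,0],"fingers":0.3},
    {"slide":[-18,0,-0.5],"angular":[0,0,0],"fingers":0.3},
  ],
)

```text
clock: 7.43
tcp_pos: [0.5569, -0.0456, -0.0057]
orientation: [0.001, 0.226, 0.974, 0.018]
wrist_force: [-12.5, 4.3, 24.7]
finger_gap: 0.0597
grip_force: 12.3
```

```bash
python3 st.py
```

```text
t 7.43 jig pos [-73.5  37.3  -5.7] gap 0.0597 F jig [-13.1  -1.6  24.7] q6 0.21
slide [14.5 -0.3 -0.7] turn [ 0.1 -0.3 -0.2]
jaw [([235.9, 152.7], 0.83), ([257.2, 168.3], 0.5)]
bar_mid [([248.3, 188.9], 0.68), ([183.8, 164.5], 0.36)]
module [([252.7, 169.9], 0.66), ([241.9, 164.9], 0.6)]
jaw shift [-1  0] 0.85
bar shift [-3  5] 0.43
foot shift [0 0] 0.99
```

Call:
jog_arm(
  moves=[
    {"slide":[-3,0,-1],"angular":[0,0,0],"fingers":0.3},
    {"slide":[-6,0,-1],"angular":[0,0,0],"fingers":0.3},
    {"slide":[-9,0,-1],"angular":[0,0,0],"fingers":0.3},
    {"slide":[-12,0,-1],"angular":[0,0,0],"fingers":0.3},
    {"slide":[-15,0,-1],"angular":[0,0,0],"fingers":0.3},
    {"slide":[-15,0,-1],"angular":[0,0,0],"fingers":0.3},
  ],
)

```text
clock: 8.13
tcp_pos: [0.5713, -0.0525, -0.0054]
orientation: [0.002, 0.226, 0.974, 0.018]
wrist_force: [-7.1, 4.2, 16.1]
finger_gap: 0.0598
grip_force: 8.3
```

```bash
python3 st.py
python3 - <<'E'
from h import *
c=read_camera('side')['color'];h=cv2.cvtColor(c,cv2.COLOR_RGB2HSV);m=cv2.inRange(h,(50,80,30),(85,255,255));m[:145]=0;m[200:]=0;m[:,:190]=0;m[:,300:]=0
a=cv2.cvtColor(cv2.imread('pics/side1.png'),cv2.COLOR_BGR2HSV);n=cv2.inRange(a,(50,80,30),(85,255,255));n[:145]=0;n[200:]=0;n[:,:190]=0;n[:,300:]=0
for k in(n,m):
    y,x=np.nonzero(k);print(len(x),[(r,x[y==r].min(),x[y==r].max()) for r in np.unique(y)])
E
```

```text
t 8.13 jig pos [-57.6  37.4  -5.4] gap 0.0598 F jig [-8.2  0.7 16.1] q6 0.21
slide [30.4 -0.5 -0.3] turn [ 0.1 -0.3 -0.2]
jaw [([237.9, 150.3], 0.97)]
bar_mid [([246.1, 188.9], 0.75)]
module [([248.6, 165.3], 0.61)]
jaw shift [-1  0] 0.74
bar shift [ 6 10] 0.33
foot shift [0 0] 0.99
263 [(np.int64(156), np.int64(253), np.int64(253)), (np.int64(157), np.int64(251), np.int64(254)), (np.int64(158), np.int64(250), np.int64(256)), (np.int64(159), np.int64(249), np.int64(258)), (np.int64(160), np.int64(247), np.int64(260)), (np.int64(161), np.int64(246), np.int64(262)), (np.int64(162), np.int64(245), np.int64(264)), (np.int64(163), np.int64(243), np.int64(266)), (np.int64(164), np.int64(242), np.int64(268)), (np.int64(165), np.int64(241), np.int64(270)), (np.int64(166), np.int64(243), np.int64(271)), (np.int64(167), np.int64(245), np.int64(270)), (np.int64(168), np.int64(246), np.int64(269)), (np.int64(169), np.int64(248), np.int64(267)), (np.int64(170), np.int64(250), np.int64(266)), (np.int64(171), np.int64(252), np.int64(265)), (np.int64(172), np.int64(254), np.int64(264)), (np.int64(17
[... 184 characters left out ...]
int64(156), np.int64(242), np.int64(243)), (np.int64(157), np.int64(242), np.int64(254)), (np.int64(158), np.int64(243), np.int64(256)), (np.int64(159), np.int64(245), np.int64(257)), (np.int64(160), np.int64(253), np.int64(255)), (np.int64(161), np.int64(253), np.int64(254)), (np.int64(162), np.int64(252), np.int64(254)), (np.int64(163), np.int64(253), np.int64(256)), (np.int64(164), np.int64(241), np.int64(256)), (np.int64(165), np.int64(241), np.int64(255)), (np.int64(166), np.int64(242), np.int64(254)), (np.int64(167), np.int64(248), np.int64(255)), (np.int64(168), np.int64(248), np.int64(255)), (np.int64(169), np.int64(248), np.int64(253)), (np.int64(170), np.int64(249), np.int64(250))]
```

The module is moving and the jaw is raised. About 18 mm remain.

Call:
jog_arm(
  moves=[
    {"slide":[-3,0,-0.3],"angular":[0,0,0],"fingers":0.3},
    {"slide":[-6,0,-0.3],"angular":[0,0,0],"fingers":0.3},
    {"slide":[-9,0,-0.3],"angular":[0,0,0],"fingers":0.3},
    {"slide":[-12,0,-0.3],"angular":[0,0,0],"fingers":0.3},
    {"slide":[-14,0,-0.3],"angular":[0,0,0],"fingers":0.3},
    {"slide":[-14,0,-0.3],"angular":[0,0,0],"fingers":0.3},
  ],
)

```text
clock: 8.88
tcp_pos: [0.5839, -0.0587, -0.0053]
orientation: [0.002, 0.226, 0.974, 0.018]
wrist_force: [-7.2, 3.6, 14.2]
finger_gap: 0.06
grip_force: 7.3
```

```bash
python3 st.py
```

```text
t 8.88 jig pos [-43.5  37.3  -5.3] gap 0.06 F jig [-8.1  0.1 14.2] q6 0.2
slide [44.5 -0.5 -0.1] turn [ 0.1 -0.2 -0.2]
jaw []
bar_mid []
module [([243.8, 162.0], 0.62)]
jaw shift [ 2 -2] 0.49
bar shift [ 6 10] 0.48
foot shift [0 0] 0.98
```

Call:
jog_arm(
  moves=[
    {"slide":[-1.5,0,0],"angular":[0,0,0],"fingers":0.3},
    {"slide":[-3,0,0],"angular":[0,0,0],"fingers":0.3},
    {"slide":[-3,0,0],"angular":[0,0,0],"fingers":0.3},
  ],
)

```text
clock: 9.33
tcp_pos: [0.5861, -0.0599, -0.0053]
orientation: [0.002, 0.226, 0.974, 0.018]
wrist_force: [-7.9, 3.6, 15.3]
finger_gap: 0.0599
grip_force: 7.7
```

Call:
jog_arm(
  moves=[
    {"slide":[-1,0,0],"angular":[0,0,0],"fingers":0.3},
    {"slide":[-2,0,0],"angular":[0,0,0],"fingers":0.3},
    {"slide":[-2,0,0],"angular":[0,0,0],"fingers":0.3},
  ],
)

```text
clock: 9.58
tcp_pos: [0.5862, -0.0599, -0.0054]
orientation: [-0.0, 0.226, 0.974, 0.018]
wrist_force: [-12.0, 5.2, 19.9]
finger_gap: 0.06
grip_force: 9.6
```

Call:
jog_arm(
  moves=[
    {"slide":[-1,0,-0.3],"angular":[0,0,0],"fingers":0.3},
    {"slide":[-2,0,-0.5],"angular":[0,0,0],"fingers":0.3},
    {"slide":[-2,0,-0.5],"angular":[0,0,0],"fingers":0.3},
  ],
)

```text
clock: 9.83
tcp_pos: [0.5889, -0.0614, -0.0052]
orientation: [0.001, 0.227, 0.974, 0.018]
wrist_force: [-8.8, 5.5, 14.8]
finger_gap: 0.0596
grip_force: 8.4
```

```bash
python3 st.py
```

```text
t 9.83 jig pos [-37.8  37.1  -5.2] gap 0.0596 F jig [-10.3   1.1  14.8] q6 0.2
slide [50.2 -0.4  0.1] turn [ 0.  -0.4 -0.3]
jaw []
bar_mid [([248.2, 189.1], 0.69)]
module [([242.3, 162.1], 0.44)]
jaw shift [ 2 -4] 0.47
bar shift [5 9] 0.51
foot shift [0 0] 0.98
```

Call:
jog_arm(
  moves=[
    {"slide":[-1,0,0],"angular":[0,0,0],"fingers":0.3},
    {"slide":[-2,0,0],"angular":[0,0,0],"fingers":0.3},
    {"slide":[-2,0,0],"angular":[0,0,0],"fingers":0.3},
  ],
)

```text
clock: 10.28
tcp_pos: [0.5889, -0.0614, -0.0053]
orientation: [-0.001, 0.227, 0.974, 0.018]
wrist_force: [-13.4, 6.8, 19.0]
finger_gap: 0.0603
grip_force: 11.2
```

Call:
jog_arm(
  moves=[
    {"slide":[-1,0,-0.3],"angular":[0,0,0],"fingers":0.3},
    {"slide":[-2,0,-0.3],"angular":[0,0,0],"fingers":0.3},
    {"slide":[-2,0,-0.3],"angular":[0,0,0],"fingers":0.3},
  ],
)

```text
clock: 10.53
tcp_pos: [0.5888, -0.0614, -0.0053]
orientation: [-0.003, 0.226, 0.974, 0.019]
wrist_force: [-17.8, 8.2, 21.0]
finger_gap: 0.0599
grip_force: 12.7
```

```bash
python3 st.py
```

```text
t 10.53 jig pos [-37.9  37.1  -5.3] gap 0.0599 F jig [-19.6  -0.5  21. ] q6 0.2
slide [50.1 -0.3  0.4] turn [ 0.  -0.8 -0.3]
jaw []
bar_mid [([247.9, 189.8], 0.91)]
module [([295.0, 156.5], 0.54)]
jaw shift [ 2 -4] 0.46
bar shift [5 9] 0.51
foot shift [0 0] 0.98
```

The tool is stalled against the stop: x hasn't changed and the push force has risen to 20 N, at the expected place. I'll back off slightly while still holding the bar, then lift.

Call:
jog_arm(
  moves=[
    {"slide":[3,0,0],"angular":[0,0,0],"fingers":0.3},
    {"slide":[6,0,0],"angular":[0,0,0],"fingers":0.3},
    {"slide":[9,0,0],"angular":[0,0,0],"fingers":0.3},
    {"slide":[11,0,0],"angular":[0,0,0],"fingers":0.3},
    {"slide":[11,0,0],"angular":[0,0,0],"fingers":0.3},
  ],
)

```text
clock: 11.15
tcp_pos: [0.5881, -0.0607, -0.0038]
orientation: [0.006, 0.227, 0.974, 0.017]
wrist_force: [3.0, 0.5, 6.0]
finger_gap: 0.06
grip_force: 2.8
```

```bash
python3 st.py
```

```text
t 11.15 jig pos [-38.9  37.4  -3.8] gap 0.06 F jig [2.5 1.7 6. ] q6 0.2
slide [49.1 -0.7  0.9] turn [ 0.1  0.3 -0.3]
jaw []
bar_mid [([245.5, 189.2], 0.87)]
module [([242.4, 159.9], 0.69), ([184.5, 163.4], 0.23)]
jaw shift [ 3 -4] 0.47
bar shift [6 9] 0.56
foot shift [0 0] 0.98
```

Call:
jog_arm(
  moves=[
    {"slide":[2,0,0.5],"angular":[0,0,0],"fingers":0.3},
    {"slide":[4,0,0.5],"angular":[0,0,0],"fingers":0.3},
    {"slide":[5,0,0.5],"angular":[0,0,0],"fingers":0.3},
    {"slide":[5,0,0.5],"angular":[0,0,0],"fingers":0.3},
  ],
)

```text
clock: 11.68
tcp_pos: [0.5844, -0.0591, -0.004]
orientation: [0.007, 0.227, 0.974, 0.017]
wrist_force: [4.0, -2.6, 6.5]
finger_gap: 0.0597
grip_force: 3.1
```

Call:
jog_arm(
  moves=[
    {"slide":[0,0,-3],"angular":[0,0,0],"fingers":0.3},
    {"slide":[0,0,-6],"angular":[0,0,0],"fingers":0.3},
    {"slide":[0,0,-10],"angular":[0,0,0],"fingers":0.3},
    {"slide":[0,0,-15],"angular":[0,0,0],"fingers":0.3},
    {"slide":[0,0,-25],"angular":[0,0,0],"fingers":0.3},
    {"slide":[0,0,-50],"angular":[0,0,0],"fingers":0.3},
    {"slide":[0,0,-80],"angular":[0,0,0],"fingers":0.3},
    {"slide":[0,0,-120],"angular":[0,0,0],"fingers":0.3},
    {"slide":[0,0,-150],"angular":[0,0,0],"fingers":0.3},
    {"slide":[0,0,-150],"angular":[0,0,0],"fingers":0.3},
  ],
)

```text
clock: 12.52
tcp_pos: [0.5824, -0.0639, 0.1518]
orientation: [0.009, 0.227, 0.974, 0.017]
wrist_force: [1.0, 0.3, 1.3]
finger_gap: 0.0597
grip_force: 0.0
```

```bash
python3 st.py
python3 - <<'E'
from h import *
c=read_camera('side');x0,y0,k=190,125,6
I=cv2.cvtColor(cv2.resize(c['color'][y0:y0+95,x0:x0+130],None,fx=k,fy=k,interpolation=2),cv2.COLOR_RGB2BGR)
I=cv2.convertScaleAbs(I,alpha=1.5)
cv2.imwrite('pics/fin.png',I)
print(((proj(c,jw(Q,[(28,22,24),(28,-22,24),(-28,22,24),(-28,-22,24)]))-[x0,y0]+.5)*k).round())
E
```

```text
t 12.52 jig pos [-42.6  32.  151.8] gap 0.0597 F jig [0.8 0.8 1.3] q6 0.19
slide [ 47.   -0.9 156.4] turn [ 0.1  0.6 -0.3]
jaw [([235.7, 150.2], 0.64)]
bar_mid [([248.4, 187.4], 0.69)]
module [([240.5, 161.7], 0.5)]
jaw shift [0 0] 0.93
bar shift [0 3] 0.78
foot shift [0 0] 0.99
[[222. 194.]
 [298. 139.]
 [335. 255.]
 [411. 198.]]
```

View pics/fin.png

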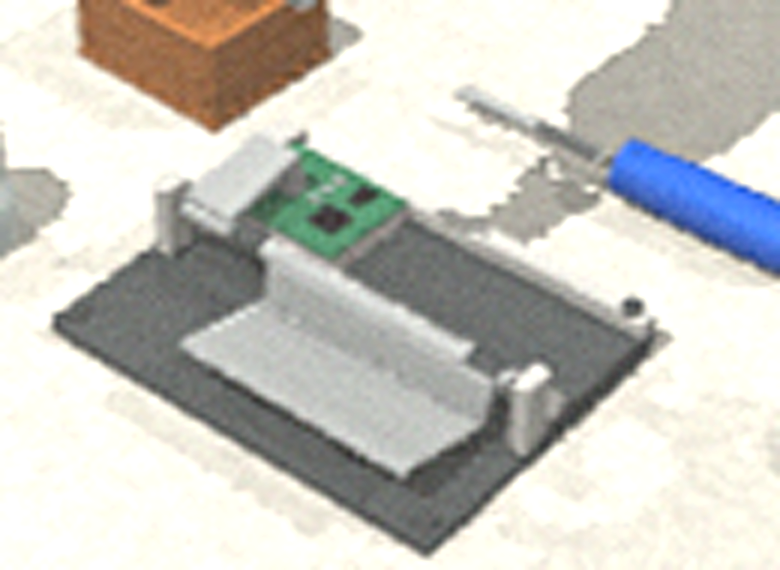

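The module's rear corner is at (408,207), against (411,198) predicted for fully home; the earlier fit had about a 6 px vertical bias. The jaw rests on the module and the bar sits partly down, consistent with that. Handing in.

```bash
python3 -c "
from workcell import *
print(hand_in())"
```

```text
the job is handed in; nothing more can be done
None
```

The module was pushed along the channel until it stalled against the end stop, the clip then closed on it, and the job is handed in at about 12.5 s; `hand_in()` gave no verdict.

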